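# Pin the hinged cheese mould shut

### The arm

A 6-joint arm with a two-finger parallel gripper is mounted at the origin on the work surface. World frame = base frame: x ahead of the robot, y to its left, z up, the work surface at z = 0. Lengths are in mm, angles in rad, forces in N, time in s.
With the tool pointing down it reaches from about 350 to 725 mm from the base axis. Payload 6 kg.
Tool frame: the origin (TCP) lies midway between the tips of the shut fingers; the grasp point (between the pads) lies r.grasp_offset behind it (r.grasp_offset is the distance from the TCP to the grasp point, in mm); x points along the fingers, z is the direction in which the jaws open and shut, and the axes are right-handed (so a half turn about x gives the same grasp; the last joint's range is limited). The gripper opens to 85 mm and grips with 20 to 120 N. Pads are 22 mm wide; open, the fingers measure 114 mm over their backs; the gripper's body (76 mm by 85 mm) begins 54 mm behind the grasp point. The pads swing forward as they close: fully open they stand 13 mm farther back than shut.
Start: joints at [1.663, 0.04, 0.085, 0, -1.615, -0.334], TCP at [143.645, 582.529, 231.261] pointing down, gripper open.
Joint ranges: [-2.56, 2.56], [-1.29, 2.01], [-1.08, 1.49], [-3.29, 1.98], [-2.81, -0.18], [-2.99, 2.99]. Speed limits (rad/s): [2.57, 2.57, 3.01, 3.14, 3.14, 3.14].

### API

Orientations are given as a unit quaternion [x, y, z, w].
In Python, from bench import r gives the robot as it stands.
- The arm moves only by the tool jog_arm, never from a script. Its argument "rows" is text: rows parted by semicolons, each of 5 numbers parted by spaces: the shift along the tool's x, y, z in m, then the turn about the tool's x in degrees, then the opening, from 0 (shut) to 1 (fully open). A call has exactly 10 rows; each row shifts and turns the commanded pose from where the row before left it, along the tool's axes as they then stand; what a row does not reach is not made up. A row lasts 1/8 s, in which the tool goes at most 62.5 mm and 10.7 degrees, less where a joint would pass 70% of its speed; a pose out of reach is approached as far as the arm can. A call with a gripper value outside its range is refused whole. The fingers move at their own pace and stop on an object; "grip_force" is the grip in N (left out, the last holds). Time passes only in rows, so rows that do not move let the fingers close, or fill a call up. It gives the time, the measured TCP pose, the force and the opening at its end, in the units of the state.
- r.read_state(): the state, without advancing time (a new reading comes with each control period).
- r.get_image(name): name is "side" or "top"; returns the picture (384x512x3 uint8, red, green, blue); there is no depth.
- r.get_calibration(name): a dict with "fx", "fy", "cx", "cy" (pixels), "R" (3x3) and "t" (3): a world point X has camera coordinates R X + t. Camera axes: x right, y down, z forward; pixel columns grow to the right and rows downward; lengths in mm; the calibration is good to about 2 mm. A picture is of the moment at which its call begins. get_calibration takes no time and is no camera call.
- r.job_done(): hands the job in, once; it reports no verdict.
The state is a dict: "time": time; "q": joint angles; "joint_vel": joint speeds; "effort": joint torques, N m; "eef_pos": TCP position; "orientation": TCP orientation; "force": force on the tool from outside, world axes, zero at the start; "moment": the same for the moment, N m; "finger_gap": opening from 0.0 (shut) to 1.0 (fully open).
Only numpy, scipy, OpenCV 4.12 (cv2) and the standard library are available. Lean on these libraries where they do the work, as an engineer would, in place of code of your own. Each camera call takes 0.05 s, during which the arm holds its last target. There are 200 camera calls.

### The job

Swing the open half of the hinged cheese mould shut by its upright handle, then take the round-knobbed hinge pin from the wooden rack and push it down through the three eyes until its collar sits fully home on the top eye, and let go. The top eye is not exactly where it is measured, so feel for it with light pressure and never force or hammer the pin; leave the two cheese triers in the rack, and the milk can, the cut cheese and the knife where they are.

Things in the scene. Friction and masses are not known exactly. Their poses are not given: they have to be found in the camera images.
- hoop: Round cheese mould on a plywood base, fixed to the counter. Base disc 250 mm across, 15 thick; steel hoop 200 across, top 82 mm above the counter. Origin: underside of the base on the hoop's axis; z up. The +x half is fixed; the -x half swings about a vertical hinge at (0, 112) mm. Three eyes (knuckles) for one upright pin stand outside the hoop, nominally at (0, -150) mm.
- eye (a point): NOMINAL centre of the top eye's mouth, (0, -150, 84) mm in the hoop's frame, axes as the hoop's. Block 34 x 60 mm (x, y), z 64-84, bore 13.5 mm. It and the bottom eye are one bracket screwed through slots: the real bores lie up to 13 mm from here along the hoop's +y or -y (x true), not measured; the bracket stays put. A pin that misses the bore stands on the flat top face.
- eye_low (a point): NOMINAL centre of the bottom eye's mouth, 40 mm above the counter; block z 20-40, bore 13.5 mm, straight below the top eye's bore. A sprung ball in it bears sideways on the pin (5-9 N), so the last 12 mm of travel need about 3-10 N of push; the pin does not drop home by its own weight.
- eye_mid (a point): Centre of the top of the middle eye, on the swinging half: z 42-62 mm, a slot 13.5 mm wide along the hoop's x and 40 mm long along y when shut, so it takes the pin wherever the bracket sits.
- half (a joint): Swing angle of the -x half, rad: 0 = middle eye in line with the others, positive = open (eye moves to the hoop's -x). Starts 0.22-0.42. Stiff hinge, about 2 N at the handle, stays where left. Hard stop at -0.006, where the middle eye is 1.6 mm past line; the pin's tapered nose pulls it back from there as it is pushed through.
- handle (a point): Centre of the top of the upright round steel handle post on the swinging half: 16 mm thick, top 101 mm above the counter, free length 48 mm. Shut (joint 0) it is at (-75, -100) mm in the hoop's frame, that is (-75, -212) mm from the hinge axis. It can be pushed with closed fingers or gripped and led round.
- pin: Loose steel hinge pin, about 140 g, upright in a rack hole. Origin: on its axis at the collar's underside; z up. Collar 34 mm across, 5 thick; above it a plain round knob 22 mm across, z 5-35 mm; below it the shank, 12 mm thick, 66 long, the last 10 mm tapering to a 7 mm flat nose. In the rack the origin is 75 mm above the counter; home, on the top eye, 84 mm.
- rack: Fixed wooden rack 230 x 60 x 75 mm high, long along its x; origin under its centre. Three 17 mm holes along x at -75, 0, +75 mm hold the pin and two cheese triers (wooden handles: a crossbar, top 37 mm above the rack, and a bulb, top 66 mm), in any order. The pin's collar rests on the rack's top.
- trier0: Cheese trier with a 50 mm wooden crossbar handle, upright in a rack hole; origin on the rack's top. Leave it.
- trier1: Cheese trier with a wooden bulb handle 28 mm thick, upright in a rack hole; origin on the rack's top. Leave it.
- wedge: Cut piece of cheese about 115 x 50 x 60 mm; origin under its middle. Leave it.
- can: Aluminium milk can, 110 mm across, 185 high; origin under its centre. Leave it.
- knife: Cheese knife lying flat, 250 mm long, black handle 14 mm high; origin near its middle. Leave it.
Things that resemble listed ones, but are neither listed nor needed, are in the scene too. What is shaped like the pin but orange or red is not meant.

How it is judged:
By the outcome, as a careful person would: the job done as asked, in the order asked, and still so for the second after the job is handed in, with the robot touching nothing.
It also fails if it takes over 72 s, if anything falls off the work surface, if the arm or the gripper's body presses on something with over 40 N, if the wrist force passes 120 N, or if a joint passes its speed limit or range.

## Working session

There is one attempt and no reset: what is moved stays moved. The work goes in short steps, Python scripts to look and compute and a tool call to move; the robot and the scene stay as the last step left them, time stands still between calls to the robot, and variables do not carry over. Pictures are saved under pics/ and viewed, about 8 in all and at most 12, crops included, and the job is handed in when it is done.

Besides the shell and the picture viewer there is one more tool, called after "Call:" in YAML: its name, and indented under it one key for each argument. jog_arm: Moves the arm, as the interface text tells. Its arguments: {"type":"object","properties":{"rows":{"type":"string"},"grip_force":{"type":"number"}},"required":["rows"]}

```bash
ls; mkdir -p pics
cat > h.py <<'E'
from bench import r
import numpy as np, cv2
def shot(name,f=None):
    im=np.asarray(r.get_image(name))
    if f: cv2.imwrite('pics/'+f,im[:,:,::-1])
    return im
def ray(name,u,v):
    c=r.get_calibration(name);R=np.array(c['R']);t=np.array(c['t'])
    return -R.T@t, R.T@np.array([(u-c['cx'])/c['fx'],(v-c['cy'])/c['fy'],1])
def onz(name,u,v,z):
    o,d=ray(name,u,v); return o+d*(z-o[2])/d[2]
def proj(name,X):
    c=r.get_calibration(name);p=np.array(c['R'])@np.array(X,float)+np.array(c['t'])
    return np.array([c['fx']*p[0]/p[2]+c['cx'],c['fy']*p[1]/p[2]+c['cy']])
E
python3 - <<'E'
from h import *
a=shot('top');b=shot('side')
cv2.imwrite('pics/a.png',cv2.resize(a[:,:,::-1],(800,600)));cv2.imwrite('pics/b.png',cv2.resize(b[:,:,::-1],(800,600)))
np.savez('im.npz',a=a,b=b)
for n in('top','side'):
    c=r.get_calibration(n);print(n,c['fx'],-np.array(c['R']).T@np.array(c['t']),np.round(c['R'],2).tolist())
s=r.read_state();print(s['orientation'],s['force'],r.grasp_offset,s['finger_gap'])
E
```

```text
pics
top 378.78719743377326 [ 391.63223738  -16.58948197 1351.69242564] [[0.01, -1.0, -0.01], [-0.99, -0.01, -0.13], [0.13, 0.01, -0.99]]
side 365.95273198024677 [ 377.88884255 -748.31864963  713.0968511 ] [[0.97, -0.26, -0.01], [-0.17, -0.61, -0.77], [0.19, 0.75, -0.64]]
[-0.55622325 -0.43567826  0.55705629 -0.43644981] [-0.58120535  0.72763798  0.38301145] 18.700000000000003 0.9971267266040267
```

View pics/a.png

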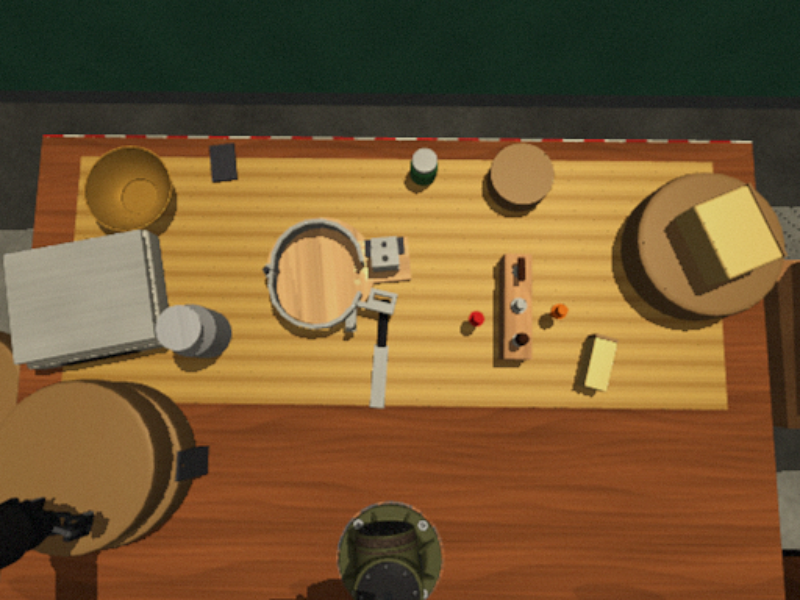

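View pics/b.png

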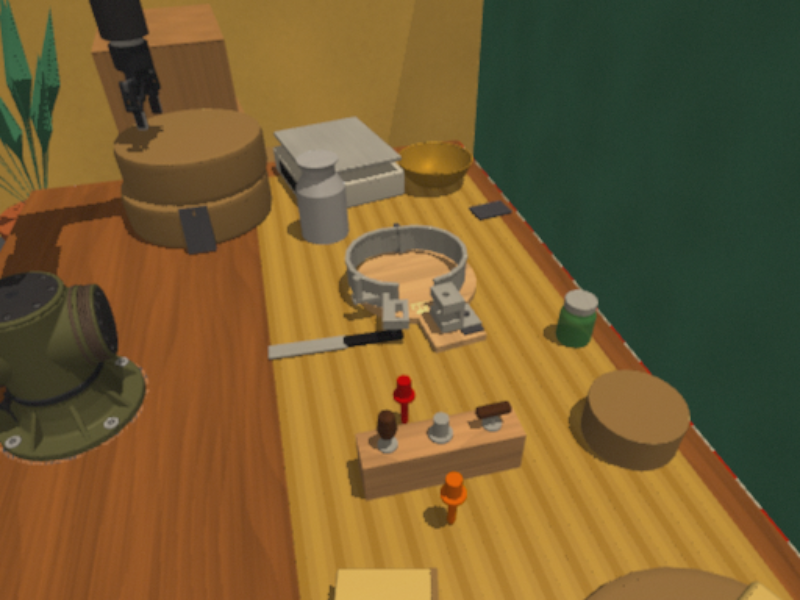

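The top view shows the mould at (320,275), the eye bracket at (384,255), the swung-out middle eye at (378,300) and the handle at about (350,320). Candidates for the pin (top picture, 800 px):
- Steel knob in the rack's middle hole, (519,305). This is my choice: it is grey, round-knobbed and has a collar.
- Red look-alike, (477,318).
- Orange look-alike, (560,311).
- Bulb trier (521,340) and crossbar trier (521,268).

I'll check the choice in one close crop.

Run:
```python
from h import *
d=np.load('im.npz');a,b=d['a'],d['b']
f=lambda im,x,y,w,h,W,H:cv2.resize(im[y:y+h,x:x+w],(W,H),interpolation=cv2.INTER_CUBIC)
A=f(a,165,130,100,90,400,360);B=f(a,300,155,70,63,400,360)
C=f(b,215,140,100,60,400,240);D=f(b,220,230,125,75,400,240)
cv2.imwrite('pics/c.png',np.vstack([np.hstack([A,B]),np.hstack([C,D])])[:,:,::-1])
```

```text
(no output)
```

View pics/c.png

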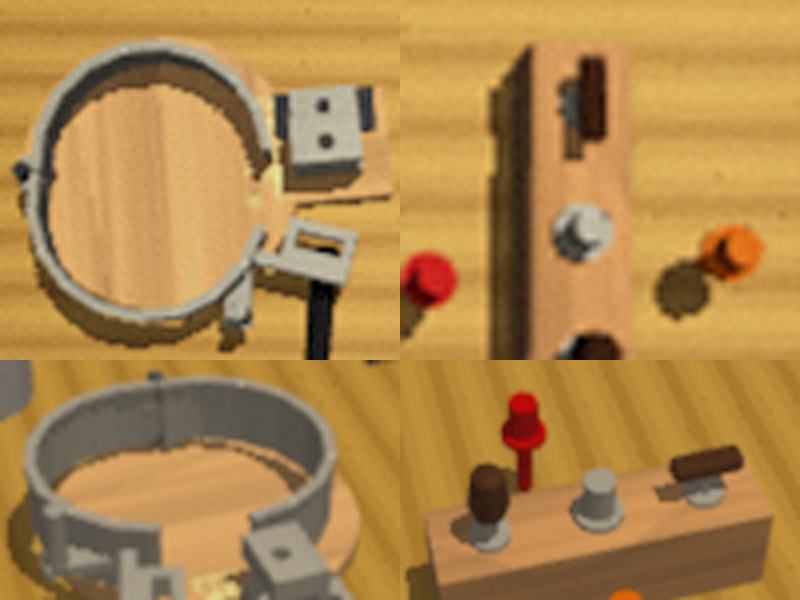

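The crops confirm the steel pin in the middle hole: grey knob and collar, crop (582,232). The top eye block shows two dark spots, at crop (323,105) and (326,140). I'll cast rays to see which is the bore.

Run:
```python
from h import *
from scipy.optimize import least_squares
d=np.load('im.npz');a,b=d['a'],d['b']
P=lambda x,y:(165+x/4,130+y/4)
Q=lambda x,y:(215+x/4,140+(y-360)/4)
r1=lambda v:np.round(v,1)
rim=np.array([onz('top',*P(*p),82)[:2] for p in [(62,88),(100,55),(150,41),(200,52),(240,85),(262,115),(272,150)]])
s=least_squares(lambda c:np.hypot(*(rim-c).T)-100,[600,100]);c=s.x
print('hoop fixed rim centre',r1(c),'res',r1(s.fun),'hinge',r1(onz('top',*P(22,172),80)))
for p in [(323,105),(326,140)]: print('dot z84',r1(onz('top',*P(*p),84)),'z64',r1(onz('top',*P(*p),64)))
for p in [(290,88),(355,85),(362,165),(290,160),(292,130)]: print('block z84',r1(onz('top',*P(*p),84)))
print('side dot',r1(onz('side',*Q(280,552),84)))
for z in(101,53): print('handle?',z,r1(onz('top',*P(240,290),z)),r1(onz('top',*P(235,325),z)))
print('midEye',r1(onz('top',*P(308,240),62)))
def tri(u,v):
    o1,d1=ray('top',*u);o2,d2=ray('side',*v)
    k=np.linalg.lstsq(np.c_[d1,-d2],o2-o1,rcond=None)[0]
    return r1((o1+d1*k[0]+o2+d2*k[1])/2),r1(np.linalg.norm(o1+d1*k[0]-o2-d2*k[1]))
S=lambda x,y:(300+x*.175,155+y*.175)
T=lambda x,y:(220+(x-400)*.3125,230+(y-360)*.3125)
print('knobtop',tri(S(591,222) if 0 else S(191,222),T(601,478)), 'z110',r1(onz('top',*S(191,222),110)),r1(onz('side',*T(601,478),110)))
print('collar z80', r1(onz('top',*S(180,235),80)),r1(onz('side',*T(598,515),80)))
for p in[(133,45),(228,45)]:print('rack top far', r1(onz('top',*S(*p),75)))
for p in[(427,515),(770,463)]:print('rack side', r1(onz('side',*T(*p),75)))
print('bulb side',r1(onz('side',*T(488,480),135)),'xbar',r1(onz('side',*T(706,463),108)))
R=np.array
from scipy.spatial.transform import Rotation as Ro
print(Ro.from_quat(r.read_state()['orientation']).as_matrix().round(3))
```

```text
hoop fixed rim centre [626.1 165.7] res [-0.8  0.8  1.7 -0.1 -3.   0.   2.1] hinge [612.3 277.   80. ]
dot z84 [672.6  20.9  84. ] z64 [677.   21.5  64. ]
dot z84 [642.2  17.9  84. ] z64 [646.1  18.5  64. ]
block z84 [687.1  49.4  84. ]
block z84 [690.4  -6.2  84. ]
block z84 [620.9 -13.   84. ]
block z84 [624.6  48.3  84. ]
block z84 [650.5  47.   84. ]
side dot [645.8  16.5  84. ]
handle? 101 [511.5  86.9 101. ] [482.4  90.4 101. ]
handle? 53 [516.1  90.8  53. ] [485.9  94.5  53. ]
midEye [559.   32.7  62. ]
knobtop (array([ 545.6, -271.3,  109.2]), np.float64(3.8)) z110 [ 543.5 -270.8  110. ] [ 547.3 -272.   110. ]
collar z80 [ 539.4 -270.3   80. ] [ 544.2 -278.2   80. ]
rack top far [ 654.3 -244.9   75. ]
rack top far [ 655.  -301.8   75. ]
rack side [ 433.7 -244.    75. ]
rack side [ 676.1 -262.9   75. ]
bulb side [ 470.9 -274.5  135. ] xbar [ 619.5 -276.7  108. ]
[[-0.     0.971 -0.239]
 [-0.002 -0.239 -0.971]
 [-1.     0.     0.002]]
```

The near dot, about (644,17), is the bore: it agrees with hoop centre (626,166) and hinge (612,277). The pin is at about (545,-271). The handle is at about (500,86), opening about 0.3 rad. I'll go behind the handle with the fingers shut; tool y is already nearly the push direction.

Call:
jog_arm:
  rows: "0 0.0417 0.0385 0 0;0 0.0417 0.0385 0 0;0 0.0417 0.0385 0 0;0 0.0417 0.0385 0 0;0 0.0417 0.0385 0 0;0 0.0417 0.0385 0 0;0 0.0417 0.0385 0 0;0 0.0417 0.0385 0 0;0 0.0417 0.0385 0 0;0 0.0417 0.0385 0 0"
  grip_force: 30

```text
time: 1.35
eef_pos: [456.9, 107.2, 231.2]
orientation: [0.557, 0.436, -0.557, 0.436]
force: [0.3, 1.5, 0.4]
finger_gap: -0.002
```

Call:
jog_arm:
  rows: "0.03 0 0 0 0;0.03 0 0 0 0;0.03 0 0 0 0;0.025 0 0 0 0;0 0 0 0 0;0 0 0 0 0;0 0 0 0 0;0 0 0 0 0;0 0 0 0 0;0 0 0 0 0"

```text
time: 2.6
eef_pos: [456.3, 108.9, 116.4]
orientation: [0.557, 0.436, -0.557, 0.436]
force: [0.0, -0.1, 0.5]
finger_gap: -0.003
```

Run:
```python
from h import *
b=shot('side');a=shot('top')
f=lambda im,x,y,w,h,W,H:cv2.resize(im[y:y+h,x:x+w],(W,H),interpolation=cv2.INTER_CUBIC)
cv2.imwrite('pics/d.png',np.hstack([f(a,165,130,100,100,400,400),f(b,195,120,120,120,400,400)])[:,:,::-1])
```

```text
(no output)
```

View pics/d.png

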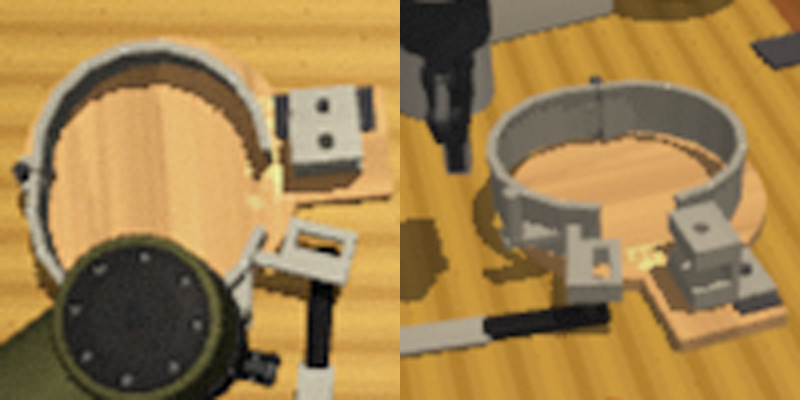

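The side crop shows the post top at (510,192), finger tips at (458,170), and one hole in the top eye at (700,228). The second dot is a screw on the lower bracket foot at (745,268).

Run:
```python
from h import *
print('handle',onz('side',228,177.6,101).round(),'bore',onz('side',195+300*.3,120+228*.3,84).round(1),'tip check',proj('side',r.read_state()['eef_pos']), 'crop obs',195+58*.3,120+170*.3)
```

```text
handle [498.  85. 101.] bore [645.2  14.8  84. ] tip check [211.51312297 170.67301278] crop obs 212.4 171.0
```

Call:
jog_arm:
  rows: "0.0225 0 0.005 0 0;0.0225 0 0.005 0 0;0 0.01 0.001 0 0;0 0.01 0.001 0 0;0 0.01 0.002 0 0;0 0.01 0.002 0 0;0 0.01 0.002 0 0;0 0.01 0.002 0 0;0 0.01 0.001 0 0;0 0.01 0.001 0 0"

```text
time: 3.95
eef_pos: [529.2, 68.0, 71.0]
orientation: [-0.556, -0.436, 0.557, -0.436]
force: [-3.0, -1.0, -1.3]
finger_gap: 0.003
```

Run:
```python
from h import *
b=shot('side')
f=lambda im,x,y,w,h,W,H:cv2.resize(im[y:y+h,x:x+w],(W,H),interpolation=cv2.INTER_CUBIC)
cv2.imwrite('pics/e.png',f(b,195,120,120,100,600,500)[:,:,::-1]); print(r.read_state()['force'])
```

```text
[-0.76364259 -0.65038912  0.24419459]
```

View pics/e.png

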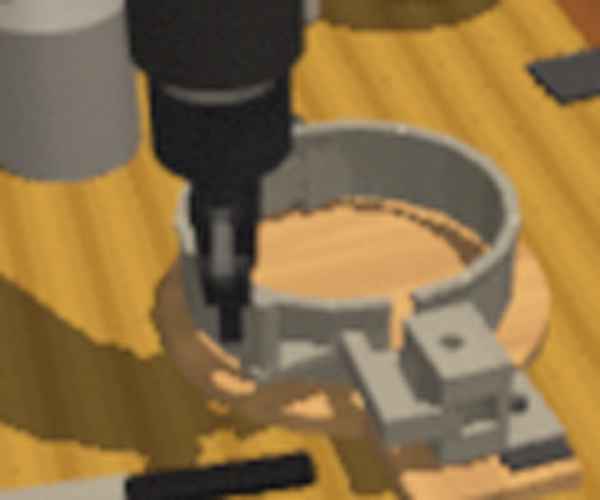

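The half is nearly shut, with the fingers pressing on the post at (245,340) and the middle eye moving under the top eye. I'll go on slowly to the stop.

Call:
jog_arm:
  rows: "0 0.004 0.0005 0 0;0 0.003 0.0005 0 0;0 0.002 0 0 0;0 0.002 0 0 0;0 0.001 0 0 0;0 0.001 0 0 0;0 0.001 0 0 0;0 0 0 0 0;0 0 0 0 0;0 0 0 0 0"

```text
time: 5.25
eef_pos: [542.2, 63.9, 71.4]
orientation: [0.557, 0.436, -0.557, 0.436]
force: [-0.4, 0.5, -0.9]
finger_gap: -0.003
```

Call:
jog_arm:
  rows: "0 0.001 0 0 0;0 0.001 0 0 0;0 0.001 0 0 0;0 0.001 0 0 0;0 0.001 0 0 0;0 0 0 0 0;0 0 0 0 0;0 0 0 0 0;0 0 0 0 0;0 0 0 0 0"

```text
time: 6.5
eef_pos: [546.1, 62.8, 71.4]
orientation: [-0.556, -0.436, 0.557, -0.436]
force: [-7.5, 1.1, 3.1]
finger_gap: -0.0
```

Call:
jog_arm:
  rows: "0 0.0007 0 0 0;0 0.0007 0 0 0;0 0 0 0 0;0 0 0 0 0;0 0 0 0 0;0 0 0 0 0;0 0 0 0 0;0 0 0 0 0;0 0 0 0 0;0 0 0 0 0"

```text
time: 7.75
eef_pos: [546.1, 62.8, 71.3]
orientation: [-0.555, -0.437, 0.558, -0.435]
force: [-14.6, 1.9, 7.8]
finger_gap: 0.001
```

The hard stop is felt: 14.6 N with no further motion, and the post is where computed. I'll back off, rise and go over the pin with the fingers opening.

Call:
jog_arm:
  rows: "0 -0.02 0 0 0;-0.06 0 0 0 0;-0.06 0 0 0 0;0 0.01645 0.05407 0 0.7;0 0.01645 0.05407 0 0.7;0 0.01645 0.05407 0 0.7;0 0.01645 0.05407 0 0.7;0 0.01645 0.05407 0 0.7;0 0.01645 0.05407 0 0.7;0 0 0 0 0.7"

```text
time: 9.0
eef_pos: [546.6, -275.0, 190.6]
orientation: [-0.557, -0.435, 0.558, -0.435]
force: [0.4, -0.4, -0.5]
finger_gap: 0.702
```

Run:
```python
from h import *
a=shot('top');b=shot('side')
f=lambda im,x,y,w,h,W,H:cv2.resize(im[y:y+h,x:x+w],(W,H),interpolation=cv2.INTER_CUBIC)
cv2.imwrite('pics/f.png',np.hstack([f(b,215,215,120,120,400,400),f(b,220,140,100,100,400,400)])[:,:,::-1])
print(r.read_state()['eef_pos'],r.read_state()['force'])
# side: knob-left/right edges by grey mask
hsv=cv2.cvtColor(b,cv2.COLOR_RGB2HSV)
m=((hsv[:,:,1]<60)&(hsv[:,:,2]>70)).astype(np.uint8);m[:255]=0;m[295:]=0;m[:,:265]=0;m[:,300:]=0
n,l,st,ce=cv2.connectedComponentsWithStats(m);print(st[1:],ce[1:])
```

```text
[ 547.13202531 -272.01698421  191.12262778] [ 0.17740262  0.89412859 -0.2510257 ]
[[275 265  14  19 201]] [[281.56716418 274.6119403 ]]
```

View pics/f.png

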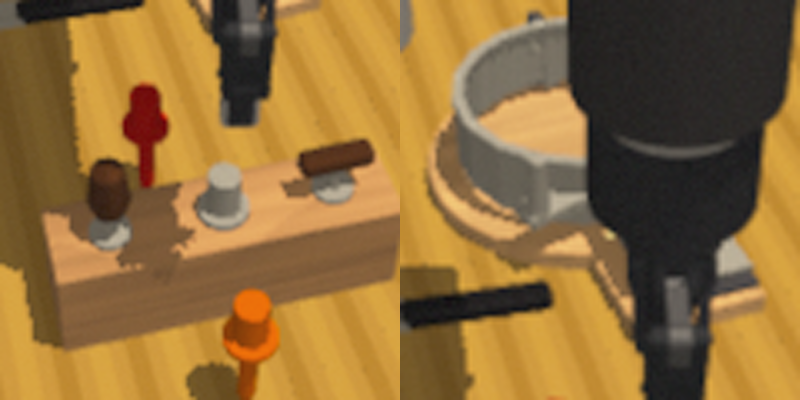

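Run:
```python
from h import *
print(onz('side',282.5,266.6,110).round(1),onz('side',281.6,278,80).round(1))
s=r.read_state();print(s['eef_pos'],s['orientation'])
for X in([545,-271,110],[545,-271,80]):print(proj('top',X),proj('side',X))
```

```text
[ 546.9 -271.2  110. ] [ 543.9 -276.9   80. ]
[ 547.13202531 -272.01698421  191.12262778] [ 0.55697903  0.43551985 -0.55697325  0.4357495 ]
[333.48778529 193.4093176 ] [281.6345528  266.72475367]
[331.68067012 194.47791024] [281.251595   275.77256093]
```

Call:
jog_arm:
  rows: "0.03 -0.003 0 0 0.7;0.03 0 0 0 0.7;0.02 0 0 0 0.7;0.012 0 0 0 0.7;0.008 0 0 0 0.7;0.006 0 0 0 0.7;0.001 0 0 0 0.7;0 0 0 0 0.7;0 0 0 0 0;0 0 0 0 0"
  grip_force: 50

```text
time: 10.35
eef_pos: [544.2, -270.7, 84.7]
orientation: [0.557, 0.436, -0.557, 0.436]
force: [-0.9, -0.9, -0.5]
finger_gap: 0.279
```

Call:
jog_arm:
  rows: "0 0 0 0 0;0 0 0 0 0;0 0 0 0 0;0 0 0 0 0;0 0 0 0 0;0 0 0 0 0;0 0 0 0 0;0 0 0 0 0;0 0 0 0 0;0 0 0 0 0"

```text
time: 11.6
eef_pos: [544.4, -270.8, 84.9]
orientation: [0.557, 0.436, -0.557, 0.436]
force: [-1.1, 0.2, 5.2]
finger_gap: 0.239
```

Call:
jog_arm:
  rows: "-0.01 0 0 0 0;-0.02 0 0 0 0;-0.04 0 0 0 0;-0.045 0 0 0 0;0 0.0047 -0.0506 0 0;0 0.0047 -0.0506 0 0;0 0.0047 -0.0506 0 0;0 0.0047 -0.0506 0 0;0 0.0047 -0.0506 0 0;0 0.0047 -0.0506 0 0"

```text
time: 12.85
eef_pos: [644.5, 19.1, 200.4]
orientation: [0.557, 0.436, -0.556, 0.436]
force: [1.8, -0.6, -1.9]
finger_gap: 0.237
```

Run:
```python
from h import *
b=shot('side');print(r.read_state()['eef_pos'],r.read_state()['finger_gap'],r.read_state()['force'])
cv2.imwrite('pics/g.png',cv2.resize(b[100:225,190:315],(600,600),interpolation=cv2.INTER_CUBIC)[:,:,::-1])
```

```text
[645.64534163  24.40353597 199.17347664] 0.2361368319177177 [-1.80987257  1.03134843 -4.08067715]
```

View pics/g.png

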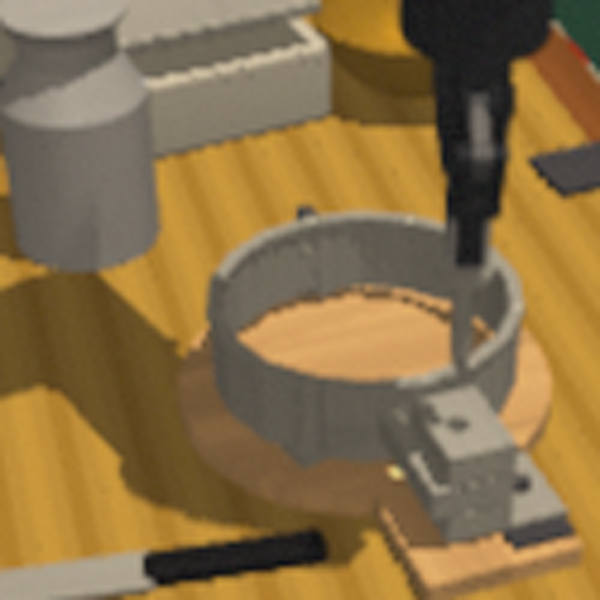

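The pin hangs upright in the jaws (shank down to (463,372)). The half is shut and the bore is at (458,424). I'll descend to just above the top face and settle.

Call:
jog_arm:
  rows: "0.01 0 0 0 0;0.01 0 0 0 0;0.008 0 0 0 0;0.002 0 0 0 0;0 0 0 0 0;0 0 0 0 0;0 0 0 0 0;0 0 0 0 0;0 0 0 0 0;0 0 0 0 0"

```text
time: 14.15
eef_pos: [644.2, 17.5, 169.3]
orientation: [-0.557, -0.436, 0.557, -0.436]
force: [-0.0, -0.2, -0.7]
finger_gap: 0.239
```

Run:
```python
from h import *
b=shot('side');s=r.read_state();print(s['eef_pos'],s['finger_gap'],s['force'])
cv2.imwrite('pics/i.png',cv2.resize(b[130:210,245:325],(600,600),interpolation=cv2.INTER_CUBIC)[:,:,::-1])
x,y,z=s['eef_pos']
for k in(-10,-76):print(k,(proj('side',[x,y,z+k])-[245,130])*7.5)
for p in([644,16.5],[645,15]):print((proj('side',p+[84])-[245,130])*7.5)
```

```text
[644.20184281  17.46656998 169.3215971 ] 0.24071896797886377 [-0.23467454 -0.42942939 -1.46143615]
-10 [302.09854876 266.76566767]
-76 [296.05166224 414.29116774]
[295.51253278 435.77353911]
[299.30502906 437.71669572]
```

View pics/i.png

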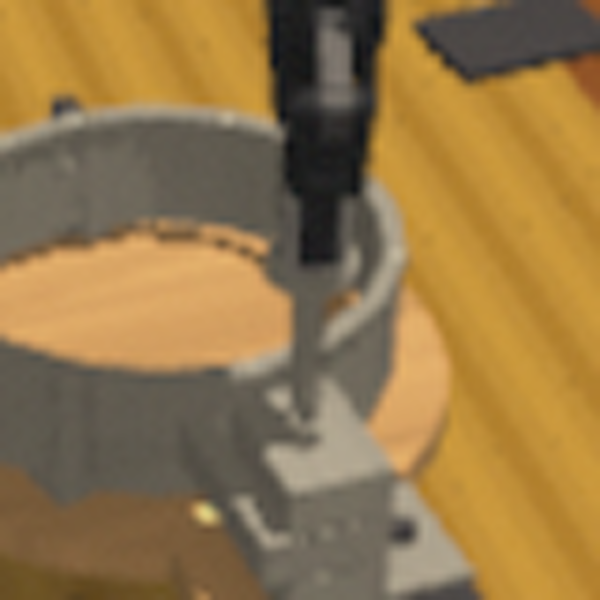

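The nose is at (306,412) and the bore at about (304,437). By the image the bore is about 1.5–2 mm nearer -y. I'll shift 1.5 mm and feel downward.

Call:
jog_arm:
  rows: "0.003 0 0.0015 0 0;0.003 0 0 0 0;0.002 0 0 0 0;0.001 0 0 0 0;0.001 0 0 0 0;0.001 0 0 0 0;0.001 0 0 0 0;0 0 0 0 0;0 0 0 0 0;0 0 0 0 0"

```text
time: 15.45
eef_pos: [643.9, 16.0, 157.4]
orientation: [0.557, 0.436, -0.557, 0.436]
force: [-0.2, -0.4, -1.5]
finger_gap: 0.24
```

Call:
jog_arm:
  rows: "0.001 0 0 0 0;0.001 0 0 0 0;0.001 0 0 0 0;0.001 0 0 0 0;0.001 0 0 0 0;0.001 0 0 0 0;0 0 0 0 0;0 0 0 0 0;0 0 0 0 0;0 0 0 0 0"

```text
time: 16.7
eef_pos: [644.0, 16.1, 151.5]
orientation: [0.557, 0.436, -0.556, 0.436]
force: [0.5, 3.6, 2.5]
finger_gap: 0.236
```

The nose is in the bore, about 8 mm below the face. A side force of +3.6 N in y means I should ease +y.

Call:
jog_arm:
  rows: "0 0 -0.0006 0 0;0 0 -0.0006 0 0;0.001 0 0 0 0;0.001 0 0 0 0;0.001 0 0 0 0;0.001 0 0 0 0;0 0 0 0 0;0 0 0 0 0;0 0 0 0 0;0 0 0 0 0"

```text
time: 17.95
eef_pos: [644.0, 17.1, 147.1]
orientation: [-0.557, -0.436, 0.557, -0.436]
force: [-0.9, 1.7, -2.7]
finger_gap: 0.238
```

Call:
jog_arm:
  rows: "0.001 0 -0.0004 0 0;0.0015 0 0 0 0;0.0015 0 0 0 0;0.0015 0 0 0 0;0.0015 0 0 0 0;0.001 0 0 0 0;0 0 0 0 0;0 0 0 0 0;0 0 0 0 0;0 0 0 0 0"

```text
time: 19.2
eef_pos: [644.2, 17.4, 139.2]
orientation: [-0.557, -0.436, 0.557, -0.436]
force: [0.0, 0.8, -2.4]
finger_gap: 0.237
```

Call:
jog_arm:
  rows: "0.001 0 0 0 0;0.001 0 0 0 0;0.001 0 0 0 0;0.001 0 0 0 0;0.001 0 0 0 0;0.001 0 0 0 0;0 0 0 0 0;0 0 0 0 0;0 0 0 0 0;0 0 0 0 0"

```text
time: 20.45
eef_pos: [644.2, 17.5, 133.2]
orientation: [-0.557, -0.436, 0.557, -0.436]
force: [-0.4, 1.5, -2.9]
finger_gap: 0.237
```

Call:
jog_arm:
  rows: "0.001 0 0 0 0;0.001 0 0 0 0;0.001 0 0 0 0;0.001 0 0 0 0;0.001 0 0 0 0;0.001 0 0 0 0;0.001 0 0 0 0;0.001 0 0 0 0;0 0 0 0 0;0 0 0 0 0"

```text
time: 21.7
eef_pos: [644.4, 17.6, 125.5]
orientation: [0.557, 0.436, -0.556, 0.436]
force: [-1.1, 2.5, 1.9]
finger_gap: 0.242
```

Call:
jog_arm:
  rows: "0.001 0 0 0 0;0.001 0 0 0 0;0.001 0 0 0 0;0.001 0 0 0 0;0.001 0 0 0 0;0.001 0 0 0 0;0.001 0 0 0 0;0 0 0 0 0;0 0 0 0 0;0 0 0 0 0"

```text
time: 22.95
eef_pos: [644.2, 17.6, 118.1]
orientation: [-0.557, -0.436, 0.557, -0.436]
force: [-0.2, 3.3, 0.2]
finger_gap: 0.244
```

Call:
jog_arm:
  rows: "0 0 -0.0004 0 0;0.001 0 0 0 0;0.001 0 0 0 0;0.001 0 0 0 0;0.001 0 0 0 0;0.001 0 0 0 0;0.001 0 0 0 0;0 0 0 0 0;0 0 0 0 0;0 0 0 0 0"

```text
time: 24.2
eef_pos: [644.2, 17.8, 112.0]
orientation: [-0.556, -0.436, 0.557, -0.436]
force: [-0.7, -0.1, -2.7]
finger_gap: 0.238
```

Call:
jog_arm:
  rows: "0.001 0 0 0 0;0.001 0 0 0 0;0.001 0 0 0 0;0.001 0 0 0 0;0.001 0 0 0 0;0.001 0 0 0 0;0 0 0 0 0;0 0 0 0 0;0 0 0 0 0;0 0 0 0 0"

```text
time: 25.45
eef_pos: [644.2, 17.8, 106.0]
orientation: [-0.557, -0.436, 0.557, -0.436]
force: [-1.1, 0.7, -0.2]
finger_gap: 0.24
```

Nose is at about 30 mm, near the sprung ball. 12 mm to go.

Call:
jog_arm:
  rows: "0.001 0 0 0 0;0.001 0 0 0 0;0.001 0 0 0 0;0.001 0 0 0 0;0.001 0 0 0 0;0.001 0 0 0 0;0 0 0 0 0;0 0 0 0 0;0 0 0 0 0;0 0 0 0 0"

```text
time: 26.7
eef_pos: [644.1, 17.8, 99.9]
orientation: [-0.556, -0.436, 0.557, -0.436]
force: [-2.6, -0.7, 0.6]
finger_gap: 0.241
```

Call:
jog_arm:
  rows: "0.001 0 0 0 0;0.001 0 0 0 0;0.001 0 0 0 0;0.001 0 0 0 0;0 0 0 0 0;0 0 0 0 0;0 0 0 0 0;0 0 0 0 0;0 0 0 0 0;0 0 0 0 0"

```text
time: 27.95
eef_pos: [644.2, 18.0, 96.0]
orientation: [-0.557, -0.436, 0.557, -0.436]
force: [-3.3, -0.4, -0.2]
finger_gap: 0.242
```

Call:
jog_arm:
  rows: "0.001 0 0 0 0;0.001 0 0 0 0;0.0005 0 0 0 0;0.0005 0 0 0 0;0 0 0 0 0;0 0 0 0 0;0 0 0 0 0;0 0 0 0 0;0 0 0 0 0;0 0 0 0 0"

```text
time: 29.2
eef_pos: [644.4, 17.8, 94.2]
orientation: [0.557, 0.436, -0.556, 0.436]
force: [-5.8, 0.5, 4.6]
finger_gap: 0.239
```

Call:
jog_arm:
  rows: "0.0005 0 0 0 0;0.0005 0 0 0 0;0 0 0 0 0;0 0 0 0 0;0 0 0 0 0;0 0 0 0 0;0 0 0 0 0;0 0 0 0 0;0 0 0 0 0;0 0 0 0 0"

```text
time: 30.45
eef_pos: [644.4, 17.8, 94.1]
orientation: [0.557, 0.436, -0.556, 0.436]
force: [-8.0, 1.2, 8.3]
finger_gap: 0.24
```

Run:
```python
from h import *
b=shot('side');s=r.read_state();print(s['eef_pos'],s['finger_gap'],s['force'])
cv2.imwrite('pics/j.png',cv2.resize(b[130:210,245:325],(600,600),interpolation=cv2.INTER_CUBIC)[:,:,::-1])
```

```text
[644.41059267  17.81585269  94.07465752] 0.23902945616716284 [-8.0926688   0.0778251   9.16778127]
```

View pics/j.png

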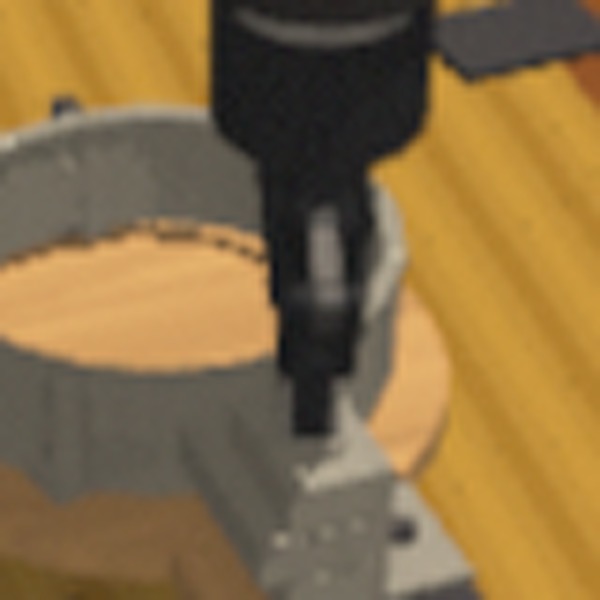

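The pin stopped at TCP z 94.1; the rack reading (84.9 for 75) puts home at 93.9. I'll ease off the x side force and press lightly once more.

Call:
jog_arm:
  rows: "0 -0.0005 0 0 0;0 -0.0004 0 0 0;0 0 0 0 0;0.0004 0 0 0 0;0.0004 0 0 0 0;0 0 0 0 0;0 0 0 0 0;0 0 0 0 0;0 0 0 0 0;0 0 0 0 0"

```text
time: 31.75
eef_pos: [644.3, 17.8, 94.0]
orientation: [0.557, 0.435, -0.556, 0.437]
force: [-6.4, 0.1, 10.2]
finger_gap: 0.242
```

Call:
jog_arm:
  rows: "-0.001 0 0 0 0.5;0 0 0 0 0.5;0 0 0 0 0.5;0 0 0 0 0.5;-0.01 0 0 0 0.5;-0.03 0 0 0 0.5;-0.04 0 0 0 0.5;0 0 0 0 0;0 0 0 0 0;0 0 0 0 0"
  grip_force: 30

```text
time: 33.0
eef_pos: [643.0, 18.1, 171.3]
orientation: [-0.556, -0.436, 0.557, -0.436]
force: [0.3, 0.2, -0.5]
finger_gap: -0.0
```

Run:
```python
from h import *
b=shot('side');s=r.read_state();print(s['eef_pos'],s['finger_gap'],s['force'])
cv2.imwrite('pics/k.png',cv2.resize(b[130:210,245:325],(600,600),interpolation=cv2.INTER_CUBIC)[:,:,::-1])
for k in(84,89,119):print(k,(proj('side',[644.4,17,k])-[245,130])*7.5)
```

```text
[643.00419717  18.04779018 171.31524436] -0.0023069132745724688 [ 0.19425851  1.34066984 -0.68539734]
84 [296.12675532 434.80276632]
89 [296.56509692 424.17838472]
119 [299.25376655 359.01128254]
```

View pics/k.png

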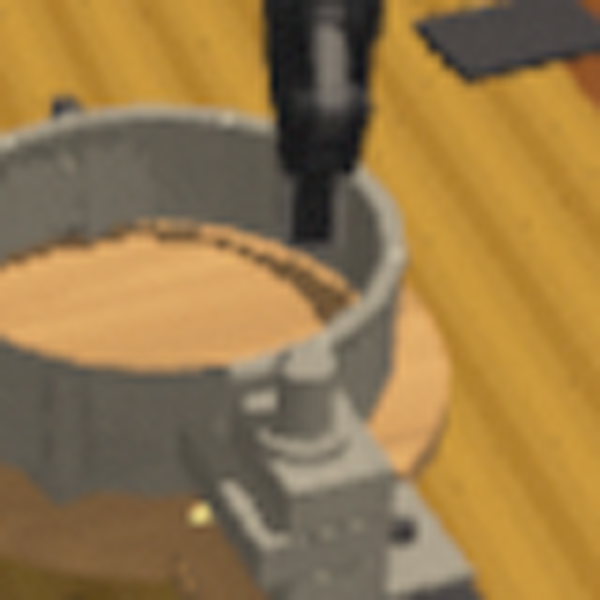

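The pin stands in the top eye with its collar on the face and the knob top at (308,358), against 359 predicted for home. I'll check by a light press on the knob, whose top should be at z 119.

Call:
jog_arm:
  rows: "0.02 0 0 0 0;0.015 0 0 0 0;0.008 0 0 0 0;0.004 0 0 0 0;0.002 0 0 0 0;0 0 0 0 0;0.001 0 0 0 0;0.001 0 0 0 0;0 0 0 0 0;0 0 0 0 0"

```text
time: 34.3
eef_pos: [643.4, 18.1, 121.6]
orientation: [-0.557, -0.436, 0.557, -0.436]
force: [-1.2, 0.3, -0.1]
finger_gap: -0.002
```

Call:
jog_arm:
  rows: "0.0005 0 0 0 0;0.0005 0 0 0 0;0.0005 0 0 0 0;0.0005 0 0 0 0;0.0005 0 0 0 0;0 0 0 0 0;0 0 0 0 0;0 0 0 0 0;0 0 0 0 0;0 0 0 0 0"

```text
time: 35.55
eef_pos: [643.5, 18.1, 119.4]
orientation: [0.557, 0.436, -0.557, 0.436]
force: [-1.7, -0.2, 4.2]
finger_gap: 0.0
```

Call:
jog_arm:
  rows: "0.0005 0 0 0 0;0.0005 0 0 0 0;0.0005 0 0 0 0;0 0 0 0 0;0 0 0 0 0;0 0 0 0 0;0 0 0 0 0;0 0 0 0 0;0 0 0 0 0;0 0 0 0 0"

```text
time: 36.8
eef_pos: [643.6, 18.1, 119.4]
orientation: [0.557, 0.436, -0.556, 0.437]
force: [-4.4, 0.6, 9.9]
finger_gap: -0.001
```

Call:
jog_arm:
  rows: "0.0005 0 0 0 0;0.0005 0 0 0 0;0.0005 0 0 0 0;0 0 0 0 0;0 0 0 0 0;0 0 0 0 0;0 0 0 0 0;0 0 0 0 0;0 0 0 0 0;0 0 0 0 0"

```text
time: 38.05
eef_pos: [643.7, 18.1, 119.3]
orientation: [0.557, 0.436, -0.556, 0.437]
force: [-8.5, 1.4, 16.0]
finger_gap: 0.003
```

It is solid: z moved 0.1 mm between 4 N and 16 N, so the collar is seated. I'll retreat and take a last look.

Call:
jog_arm:
  rows: "-0.01 0 0 0 0;-0.03 0 0 0 0;-0.04 0 0 0 0;-0.04 0 0 0 0;0 -0.05 0 0 0;0 -0.05 0 0 0;0 -0.05 0 0 0;0 -0.05 0 0 0;0 0 0 0 0;0 0 0 0 0"

```text
time: 39.3
eef_pos: [449.4, 66.2, 235.9]
orientation: [0.557, 0.436, -0.556, 0.436]
force: [0.5, 0.5, -0.7]
finger_gap: -0.003
```

Run:
```python
from h import *
a=shot('top');b=shot('side')
f=lambda im,x,y,w,h,W,H:cv2.resize(im[y:y+h,x:x+w],(W,H),interpolation=cv2.INTER_CUBIC)
cv2.imwrite('pics/l.png',np.hstack([f(a,165,130,100,100,400,400),f(b,170,100,200,200,400,400)])[:,:,::-1])
```

```text
(no output)
```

View pics/l.png

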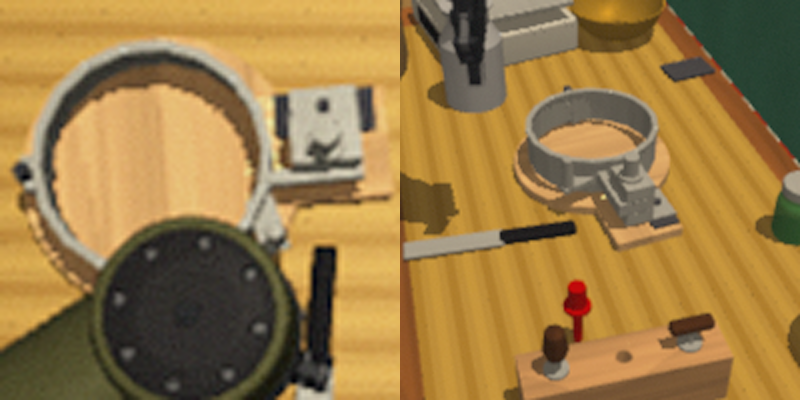

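The mould is shut and the pin is home at side-crop (635,170). The middle rack hole (624,356) is empty, both triers are still in the rack, and the knife and can have not moved.

```bash
python3 -c "
from bench import r
print(r.job_done())"
```

```text
the job is handed in; nothing more can be done
None
```

The job is done and handed in at about 39 s of the 72 s allowed; the hand-in gave no verdict.

**What I did:**
- I pushed the open half shut by its handle with closed fingers until it met the hard stop, which I felt at about 15 N with no further motion.
- I took the steel pin from the middle rack hole and felt it into the top eye in small steps. It then went down through all three eyes until the collar stopped on the top eye, and I let go.
- The last readings on the pin were 10 N of push down and an 8 N side force in x, which I eased to about 6 N.

**What the last checks showed:**
- **Pin seated:** A light press on the knob gave z 119.3–119.4 mm against 119 mm nominal. It moved only about 0.1 mm between 4 N and 16 N, so the collar is seated; I put the 0.3–0.4 mm down to measuring error.
- **Scene:** The final side view shows the half shut and the pin home. Both triers are still in the rack, and the knife and can have not moved. The cut cheese was not in that view, but the arm never went near it.
- **Arm:** It stands clear, touching nothing.

No check failed or disagreed beyond that small height difference.

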